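# Third hand for fitting a drawer fin

### The job

Put the loose wooden fin into the spice drawer on the worktop: stand it on the drawer floor, square to the back wall and in line with the fin already fitted, its square-cut end pushed home into the empty housing (upright groove) where the new screw is waiting and its sloping end towards the brass-handled front. Act as the third hand for the colleague who will drive the screw: finish while still gripping the fin and pressing it against the back wall with a steady push of about 10 N (no less than 5, no more than 18), without letting go. Leave the screwdriver, jigger and coaster where they are.

Things in the scene. Friction and masses are not known exactly. Their poses are not given: they have to be found in the camera images.
- drawer: Small oak spice drawer fixed on a rubber mat, walls 80 mm high, dark painted front (252 mm wide, 97 high) with brass bar pull reaching x = 143 mm. Origin: on the worktop under its middle; z up, x from the back wall (nearest the robot) to the painted front. Floor at z = 10 mm; insides: back wall x = -88, front x = +92, sides y = +-108 mm; outside 240 mm wide, back at x = -100 mm.
- drawer_back: The drawer's 12 mm back wall, part of it: same origin and axes as the drawer. In its inner face two upright housings (grooves 17 mm wide, 6 mm deep, open at the top, down to the floor) centred at y = +40 and -40 mm, bottoms at x = -94 mm; one holds the fitted fin, the other is empty. The push is measured between this wall and the loose fin.
- screw: Small brass screw (9 mm head) started from outside through the back wall into the empty housing, its head 6 mm proud of the wall, 31 mm above the drawer floor. Origin: on the drawer floor level (10 mm above the worktop), in the middle of the groove bottom of the EMPTY housing; axes parallel to the drawer's. The square end of the fin must arrive here.
- fitted_fin: Fin of the same shape already screwed in place; fixed. Origin: on the drawer floor level, in the middle of the groove bottom of its own housing; x runs along it towards the drawer front.
- fin: Loose brown wooden fin: board 140 mm long, 14 thick, 62 high, about 90 g, standing on its long edge on the worktop in front of the sink. Origin: middle of its underside; z up; x along it from square-cut end (x = -70 mm) to sloping end (+70). Full height from x = -70 to +20 mm, then sloping down to 34 mm. Pinch it across its thickness from above at x = -15 to 0 mm.
- fin_end (a point): On the loose fin: middle of the lower edge of its square-cut end (the end with a dark pilot hole and upright edges chamfered 3 mm), 70 mm from the fin's origin.
- screwdriver: Screwdriver, 170 mm, lying on the worktop; leave alone. Origin: at its middle.
- jigger: Brass double jigger, 44 mm across, 90 mm high, standing; leave alone. Origin: centre of its foot.
- coaster: Square black slate coaster, 68 x 68 x 8 mm, lying flat; leave alone. Origin: centre of its underside.

How it is judged:
By the outcome, as a careful person would: the job done as asked, in the order asked, and still so for the second after the job is handed in, while the arm keeps its last pose, push and grip.
It also fails if it takes over 54 s, if anything falls off the work surface, if the arm or the gripper's body presses on something with over 40 N, if the wrist force passes 120 N, or if a joint passes its speed limit or range.

### The arm

A 6-joint arm with a two-finger parallel gripper is mounted at the origin on a cart in front of the work surface, level with it; the furniture and walls round the work are solid. World frame = base frame: x ahead of the robot, y to its left, z up, the work surface at z = 0. Lengths are in mm, angles in rad, forces in N, time in s.
With the tool pointing down it reaches from about 300 to 775 mm from the base axis. Payload 14.6 kg.
Tool frame: the origin (TCP) lies midway between the tips of the shut fingers; the grasp point (between the pads) lies behind it (manip.grip_depth is the z of the grasp point in the tool frame, in mm); z points along the fingers, y is the line along which they close (so a half turn about z gives the same grasp; the last joint's range is limited). The gripper opens to 94 mm and grips with 3 to 60 N. Pads are 16 mm wide; open, the fingers measure 119 mm over their backs; the gripper's body (75 mm by 177 mm) begins 78 mm behind the grasp point.
Start: joints at [-1.237, 0.3, 1.521, -0, 1.321, -0.067], TCP at [214.578, -506.405, 205.446] pointing down, gripper open.
Joint ranges: [-3.03, 3.03], [-0.79, 2.21], [0.23, 2.52], [-1.04, 4.18], [0, 3.07], [-2.55, 2.55]. Speed limits (rad/s): [2.22, 2.22, 2.57, 3.14, 3.14, 3.14].

### API

Orientations are given as [roll, pitch, yaw] about the fixed x, y, z axes, in that order (R = Rz(yaw) Ry(pitch) Rx(roll)).
In Python, from cell import manip gives the robot as it stands.
- The arm moves only by the shell command python3 -m creep [OPENING] [FORCE], which reads ROWS from standard input. ROWS is a JSON object with one list for each field, all of the same length, 1 to 5, a row being the entries at one place: tx, ty, tz (the shift in units of 20 mm), drx, dry, drz (a rotation vector in units of 0.25 rad); each row is the pose to reach, as a shift and turn from the pose commanded when the command began, along the tool's axes at that moment; what a row does not reach only later rows make up. A row lasts 1/10 s, in which the tool goes at most 50 mm and 0.15 rad, less where a joint would pass 70% of its speed; a pose out of reach is approached as far as the arm can. OPENING is the finger opening in mm, set as the command begins (- or left out keeps the last). The fingers move at their own pace and stop on an object; FORCE is the grip in N (left out, the last holds). Time passes only in rows, so rows that do not move let the fingers close. It prints the time, the measured TCP pose, the force, the opening and the grip force at its end. Input that does not fit is refused with a message, and nothing moves.
- manip.read_state(): the state, without advancing time (a new reading comes with each control period).
- manip.camera(name): name is "side" or "top"; returns (picture, depth): 384x512x3 uint8, red, green, blue; 384x512 float32, mm along the optical axis (not along the pixel's ray), 0 where there is no reading.
- manip.camera_info(name): a dict with "K" (3x3 intrinsics, pixels), "rvec" (rotation vector, rad) and "tvec" (3), from world to camera coordinates, as OpenCV has them. Camera axes: x right, y down, z forward; pixel columns grow to the right and rows downward; lengths in mm; the calibration is good to about 2 mm. A picture is of the moment at which its call begins. camera_info takes no time and is no camera call.
- manip.sign_off(): hands the job in; it is judged then, once.
The state is a dict: "clock": time; "joints": joint angles; "qd": joint speeds; "effort": joint torques, N m; "eef_pos": TCP position; "eef_rot": TCP orientation; "wrist_force": force on the tool from outside, world axes, zero at the start; "moment": the same for the moment, N m; "finger_gap": finger opening in mm; "finger_force": force on a finger pad.
Only numpy, scipy, OpenCV 4.12 (cv2) and the standard library are available. Lean on these libraries where they do the work, as an engineer would, in place of code of your own. Each camera call takes 0.05 s, during which the arm holds its last target. There are 200 camera calls.

## Working session

There is one attempt and no reset: what is moved stays moved. The work goes in short steps, Python scripts to look and compute and a shell command to move; the robot and the scene stay as the last step left them, time stands still between calls to the robot, and variables do not carry over. Pictures are saved under pics/ and viewed, at most 10 in all, crops included, and the job is handed in when it is done.

```bash
ls; mkdir -p pics; python3 - <<'E'
from cell import manip
import cv2,numpy as np
for n in("side","top"):
    p,d=manip.camera(n); np.savez(f"pics/{n}0.npz",p=p,d=d); cv2.imwrite(f"pics/{n}0.png",p[:,:,::-1])
    i=manip.camera_info(n); print(n,{k:np.round(v,3).tolist() for k,v in i.items()})
print(manip.grip_depth, manip.read_state())
E
```

```text
pics
side {'K': [[429.452, 0.0, 253.612], [0.0, 429.452, 193.815], [0.0, 0.0, 1.0]], 'rvec': [2.192, 0.036, -0.03], 'tvec': [-519.151, 2.493, 1740.452]}
top {'K': [[458.88, 0.0, 248.999], [0.0, 458.88, 183.563], [0.0, 0.0, 1.0]], 'rvec': [2.149, -2.173, 0.153], 'tvec': [-0.993, 491.589, 1661.854]}
-18.8 {'clock': 0.1, 'joints': array([-1.23659004e+00,  3.00436957e-01,  1.52151762e+00, -3.47288993e-05,
        1.32068928e+00, -6.66026635e-02]), 'qd': array([ 0.00250326, -0.00175083, -0.00067437, -0.00146459,  0.00046019,
       -0.00116253]), 'effort': array([ 2.11565217e-03, -5.32642472e+01, -3.53283548e+01,  7.09111872e-02,
        2.34049349e-02, -4.77277661e-05]), 'eef_pos': array([ 214.50055786, -506.19419469,  204.93190059]), 'eef_rot': array([-3.14054155e+00, -3.63961322e-05,  4.00817545e-01]), 'wrist_force': array([-0.39308311,  1.0728972 , -0.3932577 ]), 'moment': array([-0.02144341, -0.03685402, -0.01015387]), 'finger_force': 0.0, 'finger_gap': 93.96571651198146}
```

View pics/side0.png

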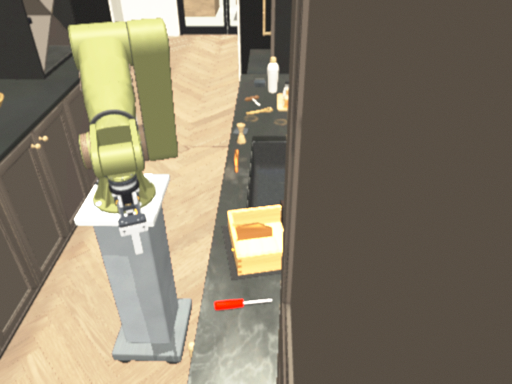

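View pics/top0.png

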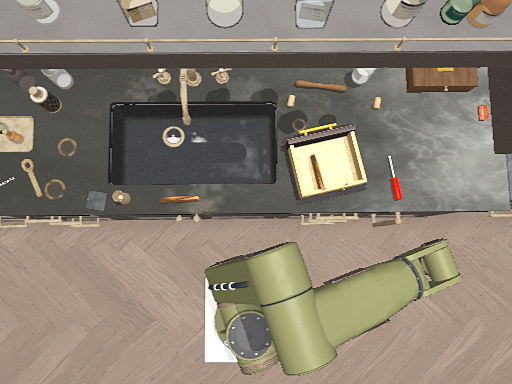

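The top view shows the loose fin at about (180,199), the drawer at (327,160) with its fitted fin at (318,172), and the empty housing to the right. The side view shows the fin at (236,160) and the drawer at (258,240). Next I'll look at enlarged crops.

```bash
cat > h.py <<'E'
import cv2,numpy as np
from cell import manip
def ray(n,uv):
    i=manip.camera_info(n);R=cv2.Rodrigues(np.array(i['rvec'],float))[0];t=np.array(i['tvec'],float).ravel()
    uv=np.atleast_2d(np.array(uv,float));d=np.c_[(uv-[i['K'][0][2],i['K'][1][2]])/i['K'][0][0],np.ones(len(uv))]@R
    return -R.T@t,d            # d has unit optical depth
def onplane(n,uv,z):
    c,d=ray(n,uv);return c+d*((z-c[2])/d[:,2])[:,None]
def cloud(n,d):
    v,u=np.mgrid[:384,:512];c,r=ray(n,np.c_[u.ravel(),v.ravel()]);return (c+r*d.ravel()[:,None]).reshape(384,512,3)
def meet(a,b):   # two-view point: pixel in side, pixel in top
    c1,d1=ray("side",a);c2,d2=ray("top",b);d1=d1[0];d2=d2[0]
    s=np.linalg.lstsq(np.c_[d1,-d2],c2-c1,rcond=None)[0];p,q=c1+s[0]*d1,c2+s[1]*d2
    return (p+q)/2,np.linalg.norm(p-q)
E
python3 - <<'E'
from h import *
t=np.load("pics/top0.npz");s=np.load("pics/side0.npz")
def crop(p,x0,y0,w,h,f): return cv2.resize(p[y0:y0+h,x0:x0+w,::-1],None,fx=f,fy=f,interpolation=cv2.INTER_NEAREST)
a=crop(t['p'],280,115,100,90,4); b=crop(s['p'],215,195,80,90,4)
c=crop(t['p'],155,185,50,24,8);e=crop(s['p'],222,140,40,40,5)
im=np.zeros((600,800,3),np.uint8)
im[:360,:400]=a; im[:360,400:720]=b; im[380:572,:400]=c; im[380:580,420:620]=e
cv2.imwrite("pics/c1.png",im)
P=cloud("top",t['d']);S=cloud("side",s['d'])
for n,p,X,box in(("top",t['p'],P,(155,185,50,24)),("side",s['p'],S,(222,140,40,40))):
    x,y,w,h=box;hsv=cv2.cvtColor(p,cv2.COLOR_RGB2HSV)[y:y+h,x:x+w];m=(hsv[...,1]>110)&(hsv[...,2]>80)&((hsv[...,0]<25))
    q=X[y:y+h,x:x+w][m];print(n,m.sum(),np.round(q.min(0)),np.round(q.max(0)),np.round(np.median(q,0)))
    v,u=np.nonzero(m);print(cv2.minAreaRect(np.c_[u+x,v+y].astype(np.float32)))
E
```

```text
top 210 [428. 181.  -7.] [452. 321.  71.] [435. 248.  55.]
((179.4182891845703, 198.69261169433594), (5.676424026489258, 39.04880905151367), 86.42366790771484)
side 95 [415. 170.  -4.] [443. 385.  67.] [435. 200.  36.]
((236.0, 160.5), (23.0, 4.0), 90.0)
```

View pics/c1.png

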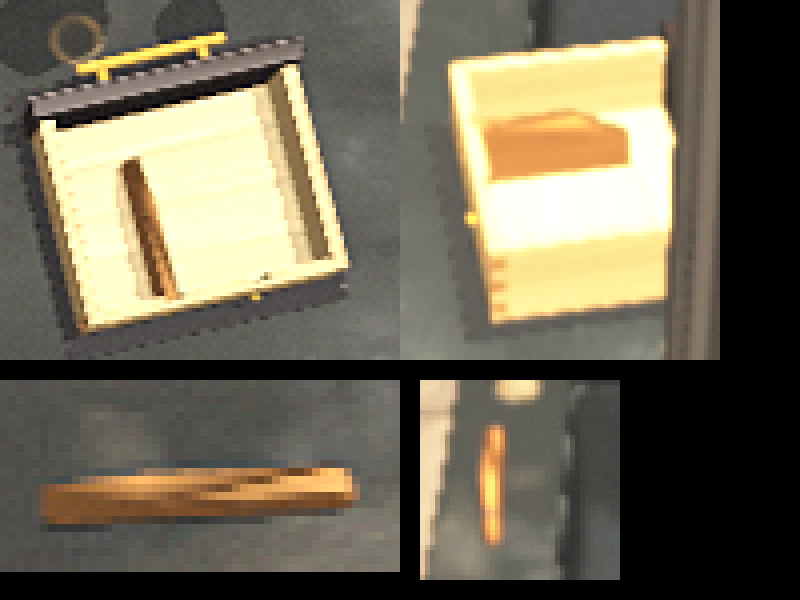

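The upper crops show the brass screw head at about top px (344,188.5) and side px (233,249.5), with the empty groove beside it. The lower crops show the loose fin lying along world y. I'll use its depth to find the sloping end.

```bash
python3 - <<'E'
from h import *
t=np.load("pics/top0.npz");s=np.load("pics/side0.npz");P=cloud("top",t['d']);S=cloud("side",s['d'])
np.set_printoptions(precision=0,suppress=True,linewidth=150)
for u in range(159,202,3): print(u,P[194:204,u,2], "x",P[198,u,0],"y",P[198,u,1])
print("side");
for v in range(147,176,2): print(v,S[v,232:242,2],S[v,236])
hsv=cv2.cvtColor(t['p'],cv2.COLOR_RGB2HSV).astype(int)
print(hsv[194:205,178],'\n',hsv[198,156:164],hsv[198,196:204])
print("screw",meet((233,249.5),(344,188.5)))
# drawer rim from top cloud: points with z 70..90
q=P[115:205,280:380].reshape(-1,3);c=t['p'][115:205,280:380].reshape(-1,3)
m=(q[:,2]>72)&(q[:,2]<90);print(np.median(q[m],0),cv2.minAreaRect(q[m][:,:2].astype(np.float32)))
fl=(q[:,2]>0)&(q[:,2]<20)&(c.min(1)>150);print(np.median(q[fl],0))
E
```

```text
159 [ 1.  1. -7.  0. -7. -2.  2.  4. -4.  1.] x 445.3639428743094 y 331.3744796798158
162 [-3. -5.  2. -7. 42. 45. 29. 44. 17.  4.] x 440.35031039109083 y 311.4564249905786
165 [-2. -0.  2. 11. 42. 47. 51. 42.  6.  6.] x 440.21967630205586 y 300.5211743383348
168 [ 2. -7.  3. 52. 49. 53. 54. 46. -3. -0.] x 439.3977962571855 y 288.4487015738646
171 [-5. -5. -2. 57. 63. 62. 56. 36. -7. -8.] x 437.95796887623953 y 275.4892905922801
174 [ -6.   5.   7.  63.  57.  63.  60.  28.   5. -12.] x 438.457521465896 y 265.6403109915802
177 [  2.  -3.   1.  62.  68.  56.  62.  27. -10.   2.] x 437.20424541349155 y 253.1666806146983
180 [ 9. -1. 62. 63. 67. 62. 56. 17. -1.  2.] x 437.2054931580876 y 242.57831481896952
183 [-0. -1. 62. 60. 61. 56. 49. 13. -0.  1.] x 437.6774133533977 y 232.59493924898834
186 [  0.  -3.  65.  70.  56.  58.  42.   1.  -0. -12.] x 438.06667909898385 y 222.42969348365318
189 [10. -0. 61. 60. 63. 60. 38. -6. -6.  3.] x 437.2758362108484 y 210.7927753291981
192 [-0.  0. 59. 62. 70. 60. 33.  2.  0. -1.] x 436.47847119435085 y 199.23552824595743
195 [ 2. -2. 62. 66. 63. 61. 
[... 1117 characters left out ...]
.] [437. 166.   3.]
175 [ 5.  4.  2.  1.  0. -1. -1.  5.  0.  2.] [438. 154.   0.]
[[ 18  16  81]
 [107  25  71]
 [ 15 121 183]
 [ 16 156 219]
 [ 15 160 169]
 [ 13 153 133]
 [ 14 162 123]
 [ 14 176 123]
 [120   4  57]
 [ 43  21  86]
 [ 55  17  89]] 
 [[ 39  23  79]
 [ 21  22  81]
 [ 45  13  81]
 [ 22  46  84]
 [ 13 111 108]
 [ 13 137 127]
 [ 13 151 142]
 [ 14 165 161]] [[ 20 133 255]
 [ 20 131 255]
 [ 16 141 250]
 [ 13  93 153]
 [ 41  20 104]
 [ 24  35 102]
 [ 21  39 110]
 [ 18  36 105]]
screw (array([ 467., -355.,   41.]), np.float64(3.277696441603006))
[ 525. -282.   79.] ((566.4428100585938, -286.443359375), (213.71578979492188, 251.77474975585938), 11.566734313964844)
[ 570. -304.   10.]
```

```bash
cat > m.py <<'E'
from h import *
from scipy.optimize import least_squares
np.set_printoptions(precision=2,suppress=True,linewidth=150)
def toD(xy,p): c,s=np.cos(p[2]),np.sin(p[2]); return (xy-p[:2])@np.array([[c,-s],[s,c]])
def fin_px(t,z0,z1,box,zp):   # brown top pixels -> points on plane zp
    x,y,w,h=box;P=cloud("top",t['d'])[y:y+h,x:x+w];hs=cv2.cvtColor(t['p'],cv2.COLOR_RGB2HSV)[y:y+h,x:x+w]
    m=(P[...,2]>z0)&(P[...,2]<z1)&(hs[...,1]>90)&(hs[...,0]<25);v,u=np.nonzero(m)
    return onplane("top",np.c_[u+x,v+y],zp)[:,:2]
def line(q): vx,vy,x,y=cv2.fitLine(q.astype(np.float32),cv2.DIST_HUBER,0,.01,.01).ravel();return np.array([x,y]),np.arctan2(vy,vx)
E
python3 - <<'E'
from m import *
t=np.load("pics/top0.npz")
P=cloud("top",t['d'])[115:205,280:380];v,u=np.nonzero((P[...,2]>70)&(P[...,2]<90));
q=onplane("top",np.c_[u+280,v+115],80)[:,:2]
p=np.array([562,-290,.2])
for k in range(6):
    d=toD(q,p);b=(abs(d[:,0]+94)<11)&(abs(d[:,1])<100);l=(abs(d[:,1]-114)<11)&(abs(d[:,0])<75);r=(abs(d[:,1]+114)<11)&(abs(d[:,0])<75)
    f=lambda p:np.r_[toD(q[b],p)[:,0]+94,toD(q[l],p)[:,1]-114,toD(q[r],p)[:,1]+114]
    p=least_squares(f,p,loss='soft_l1',f_scale=3).x
print("drawer",p,b.sum(),l.sum(),r.sum(),"resid means",toD(q[b],p)[:,0].mean()+94,toD(q[l],p)[:,1].mean()-114,toD(q[r],p)[:,1].mean()+114)
print("bwall own line",line(q[b])[1], "l",line(q[l])[1],"r",line(q[r])[1])
ff=fin_px(t,58,84,(300,145,40,50),72);d=toD(ff,p);ff=ff[(d[:,0]<0)];c,a=line(ff);print("fitted",toD(c[None],p),a,len(ff),toD(ff,p).min(0),toD(ff,p).max(0))
lf=fin_px(t,52,75,(155,185,50,24),62);c,a=line(lf);print("loose",c,a,len(lf),lf.min(0),lf.max(0))
P=onplane("top",[[344,188.5]],41)[:,:2];print("screw",toD(P,p),toD(meet((233,249.5),(344,188.5))[0][None,:2],p))
s=np.load("pics/side0.npz");S=cloud("side",s['d'])[140:180,222:262].reshape(-1,3);S=S[(S[:,2]>52)&(S[:,2]<75)];print("loose side",np.median(S,0),S.min(0),S.max(0),line(S[:,:2]))
S=cloud("side",s['d'])[195:285,215:285].reshape(-1,3);S=S[(S[:,2]>72)&(S[:,2]<88)];d=toD(S[:,:2],p);b=(abs(d[:,0]+94)<12)&(abs(d[:,1])<90)
print("side rim x",np.median(d[b][:,0]),b.sum(),S[b][:,2].mean());l=(abs(abs(d[:,1])-114)<12)&(abs(d[:,0])<75);print([ (np.median(d[l&k][:,1]),(l&k).sum()) for k in(d[:,1]>0,d[:,1]<0)])
E
```

```text
drawer [ 560.75 -288.18    0.21] 188 153 160 resid means 0.1375204136302841 -0.5356913043788722 0.5432520279634474
bwall own line -1.3586925 l 0.2098233 r 0.22009252
fitted [[-48.59  40.34]] 0.21015061 143 [-100.9   -17.64] [ -0.6  119.62]
loose [438.01 236.8 ] -1.5197628 117 [430.46 185.69] [444.98 300.72]
screw [[-104.3   -45.86]] [[-105.94  -45.79]]
loose side [433.8  204.81  62.07] [426.17 172.5   53.58] [442.71 264.02  66.58] (array([435.38, 213.31], dtype=float32), np.float32(-1.5091902))
side rim x -99.51513769937105 142 80.00334798871629
[(np.float64(107.67478502844503), np.int64(137)), (np.float64(-121.36107967118497), np.int64(148))]
```

```bash
cat > go.py <<'E'
import sys,numpy as np
from scipy.spatial.transform import Rotation as R
from cell import manip
x,y,z,w=map(float,sys.argv[1:5]);s=manip.read_state();r=R.from_euler('xyz',s['eef_rot'])
print("d",np.round(r.inv().apply(np.array([x,y,z])-s['eef_pos']),1),"rot",np.round((r.inv()*R.from_euler('xyz',[np.pi,0,w])).as_rotvec(),3),"pos",s['eef_pos'].round(1),s['eef_rot'].round(3),"F",s['wrist_force'].round(1),"t",s['clock'])
E
python3 - <<'E'
from m import *
t=np.load("pics/top0.npz");g=cv2.cvtColor(t['p'],cv2.COLOR_RGB2HSV)
m=((g[...,1]>95)&(g[...,0]<25)&(g[...,2]>90))
for z,lab in((62,"sq"),(36,"slope")):
    v,u=np.nonzero(m[190:206,150:210]);u+=150;v+=190
    e=u.max()+.5 if lab=="sq" else u.min()-.5
    vv=v[u==(u.max() if lab=="sq" else u.min())].mean();print(lab,e,vv,onplane("top",[[e,vv]],z))
E
python3 go.py 437 242 200 1.62
```

```text
sq 199.5 199.0 [[433.34 173.1   62.  ]]
slope 159.5 199.5 [[435.55 321.58  36.  ]]
d [ 496.8 -602.1    5.6] rot [-1.000e-03 -1.000e-03 -1.219e+00] pos [ 214.5 -506.2  204.9] [-3.141 -0.     0.401] F [-0.4  1.1 -0.4] t 0.1
```

Units first: shifts go in units of 20 mm and turns go in units of 0.25 rad. So -188 mm is -9.4, 155 mm is 7.75, -0.38 rad is -1.52.

```bash
echo '{"tx":[1.55,3.1,4.65,6.2,7.75],"ty":[-1.9,-3.75,-5.65,-7.5,-9.4],"tz":[0,0,0,0,0],"drx":[0,0,0,0,0],"dry":[0,0,0,0,0],"drz":[-0.32,-0.64,-0.92,-1.2,-1.52]}' | python3 -m creep 50 40; python3 go.py 437 242 200 1.62
```

```text
clock: 0.6
eef_pos: [283.9, -271.0, 205.3]
eef_rot: [-3.141, -0.0, 0.783]
wrist_force: [0.4, 0.8, -0.6]
finger_gap: 57.4
finger_force: 0.0
d [ 470.4 -255.5    5.3] rot [-0.    -0.    -0.837] pos [ 283.9 -271.   205.3] [-3.141 -0.     0.783] F [ 0.4  0.8 -0.6] t 0.6
```

Converted, 215 mm is 10.75, 172 mm is 8.6, -0.4 rad is -1.6.

```bash
echo '{"tx":[2.15,4.3,6.45,8.6,10.75],"ty":[-1.15,-2.3,-3.45,-4.6,-5.75],"tz":[0,0,0,0,0],"drx":[0,0,0,0,0],"dry":[0,0,0,0,0],"drz":[-0.32,-0.64,-0.96,-1.28,-1.6]}' | python3 -m creep; python3 go.py 437 242 200 1.62
```

```text
clock: 1.1
eef_pos: [355.7, -37.8, 205.6]
eef_rot: [3.141, -0.0, 1.184]
wrist_force: [-0.8, -0.5, 0.1]
finger_gap: 50.3
finger_force: 0.0
d [289.8 -30.3   5.6] rot [ 0.001  0.    -0.436] pos [355.7 -37.8 205.6] [ 3.141 -0.     1.184] F [-0.8 -0.5  0.1] t 1.1
```

Converted, 240 mm is 12, 192 mm is 9.6, -0.44 rad is -1.76.

```bash
echo '{"tx":[2.4,4.8,7.2,9.6,12],"ty":[-0.25,-0.5,-0.75,-1,-1.25],"tz":[0.05,0.1,0.15,0.2,0.25],"drx":[0,0,0,0,0],"dry":[0,0,0,0,0],"drz":[-0.36,-0.72,-1.08,-1.44,-1.76]}' | python3 -m creep; echo '{"tx":[2,2.25,2.25,2.25,2.25],"ty":[-0.15,-0.2,-0.2,-0.2,-0.2],"tz":[0.5,2,3.5,4.5,4.5],"drx":[0,0,0,0,0],"dry":[0,0,0,0,0],"drz":[0,0,0,0,0]}' | python3 -m creep;  python3 go.py 437 242 21 1.62
python3 - <<'E'
from h import *
for n,b in(("side",(200,110,80,80)),("top",(130,150,110,80))):
    p,d=manip.camera(n);np.savez(f"pics/{n}1.npz",p=p,d=d);x,y,w,h=b
    cv2.imwrite(f"pics/{n}1.png",cv2.resize(p[y:y+h,x:x+w,::-1],None,fx=6,fy=6,interpolation=cv2.INTER_NEAREST))
E
```

```text
clock: 1.6
eef_pos: [423.8, 193.9, 200.2]
eef_rot: [-3.141, 0.0, 1.625]
wrist_force: [0.5, -0.1, 0.1]
finger_gap: 49.9
finger_force: 0.0
clock: 2.1
eef_pos: [416.2, 235.9, 108.0]
eef_rot: [-3.137, 0.002, 1.621]
wrist_force: [0.6, 0.7, 0.7]
finger_gap: 50.1
finger_force: 0.0
d [ 5.2 21.5 86.9] rot [-0.005  0.002  0.001] pos [416.2 235.9 108. ] [-3.137e+00  2.000e-03  1.621e+00] F [0.6 0.7 0.7] t 2.1
```

View pics/side1.png

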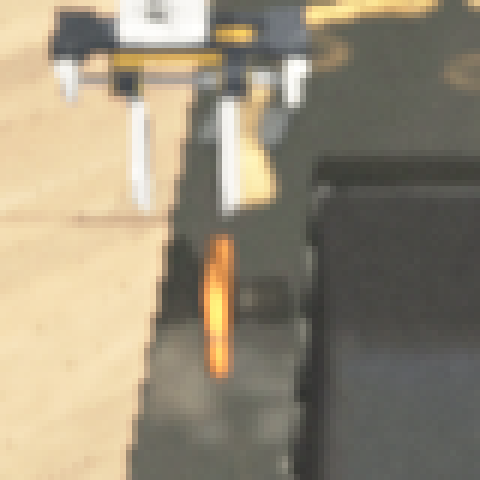

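The side crop shows the finger tips at about side px (223.8,145) and (238,145), and the fin below them at (236,160). I'll check the calibration against the known TCP and fix the offset.

```bash
python3 - <<'E'
from h import *
i=manip.camera_info("side")
print(cv2.projectPoints(np.array([[416.2,235.9,108.]]),np.array(i['rvec'],float),np.array(i['tvec'],float),np.array(i['K'],float),None)[0].ravel())
c,d=ray("side",[[231.1,145.3]]);k=(235.9-c[1])/d[0,1];print(c+k*d)
E
echo '{"tx":[0.25,0.25,0.25,0.25,0.25],"ty":[0.5,1.05,1.05,1.05,1.05],"tz":[0,0,1,1.5,1.5],"drx":[0,0,0,0,0],"dry":[0,0,0,0,0],"drz":[0,0,0,0,0]}' | python3 -m creep;  python3 go.py 437 242 21 1.62
python3 - <<'E'
from h import *
p,d=manip.camera("side");x,y,w,h=200,110,80,80
cv2.imwrite("pics/side2.png",cv2.resize(p[y:y+h,x:x+w,::-1],None,fx=6,fy=6,interpolation=cv2.INTER_NEAREST))
E
```

```text
[231.51489368 143.68209486]
[[414.0905215  235.9        100.02558108]]
clock: 2.7
eef_pos: [438.0, 242.1, 79.8]
eef_rot: [-3.14, 0.001, 1.621]
wrist_force: [1.1, 0.6, 0.1]
finger_gap: 49.8
finger_force: 0.0
d [ 0.  -0.9 58.8] rot [-0.002  0.001  0.001] pos [438.  242.1  79.8] [-3.140e+00  1.000e-03  1.621e+00] F [1.1 0.6 0.1] t 2.7
```

View pics/side2.png

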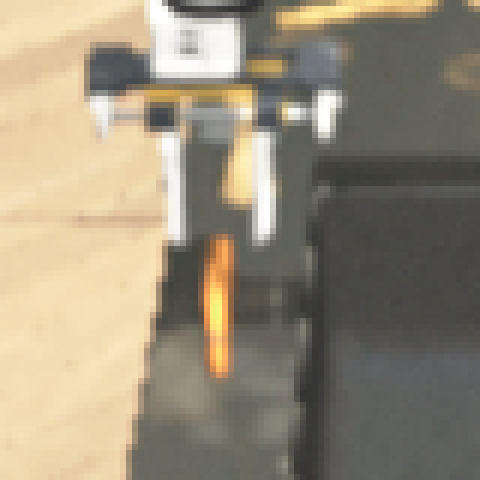

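The finger tips, at crop columns 175 and 263, straddle the fin at 219, so the gripper is centred. I'll descend and close.

Converted, 59 mm is 2.95, 40 mm is 2.

```bash
echo '{"tx":[0,0,0,0,0],"ty":[-0.05,-0.05,-0.05,-0.05,-0.05],"tz":[1,2,2.7,2.95,2.95],"drx":[0,0,0,0,0],"dry":[0,0,0,0,0],"drz":[0,0,0,0,0]}' | python3 -m creep && echo '{"tx":[0,0,0,0,0],"ty":[0,0,0,0,0],"tz":[0,0,0,0,0],"drx":[0,0,0,0,0],"dry":[0,0,0,0,0],"drz":[0,0,0,0,0]}' | python3 -m creep 5 40 && echo '{"tx":[0,0],"ty":[0,0],"tz":[0,0],"drx":[0,0],"dry":[0,0],"drz":[0,0]}' | python3 -m creep; python3 go.py 437 242 21 1.62
```

```text
clock: 3.25
eef_pos: [437.5, 242.5, 21.8]
eef_rot: [-3.142, -0.0, 1.621]
wrist_force: [0.8, 0.1, -0.1]
finger_gap: 49.9
finger_force: 0.0
clock: 3.75
eef_pos: [437.4, 242.5, 21.7]
eef_rot: [3.141, -0.0, 1.621]
wrist_force: [0.8, 0.3, 3.3]
finger_gap: 14.0
finger_force: 40.3
clock: 3.95
eef_pos: [437.4, 242.4, 21.6]
eef_rot: [3.141, -0.0, 1.621]
wrist_force: [-0.6, -0.8, 3.4]
finger_gap: 14.0
finger_force: 40.0
d [-0.4 -0.4  0.6] rot [ 0.    -0.     0.001] pos [437.4 242.4  21.6] [ 3.141 -0.     1.621] F [-0.6 -0.8  3.4] t 3.95
```

Gripped at 14.0 mm. I'll lift and carry.

Converted, -60 mm is -3, -150 mm is -7.5.

```bash
echo '{"tx":[0,0,0,0,0],"ty":[0,0,0,0,0],"tz":[-1,-3,-5,-7,-7.5],"drx":[0,0,0,0,0],"dry":[0,0,0,0,0],"drz":[0,0,0,0,0]}' | python3 -m creep && python3 go.py 553.4 -330.6 170 0.212
```

```text
clock: 4.45
eef_pos: [438.6, 243.0, 175.5]
eef_rot: [3.136, -0.002, 1.621]
wrist_force: [-0.2, 0.4, -0.4]
finger_gap: 13.8
finger_force: 40.0
d [-578.6   86.     4.7] rot [ 0.003 -0.006  1.409] pos [438.6 243.  175.5] [ 3.136e+00 -2.000e-03  1.621e+00] F [-0.2  0.4 -0.4] t 4.45
```

Converted, -200 mm is -10, -160 mm is -8, 0.5 rad is 2.

```bash
echo '{"tx":[-2,-4,-6,-8,-10],"ty":[0.3,0.6,0.9,1.2,1.5],"tz":[0,0,0,0,0],"drx":[0,0,0,0,0],"dry":[0,0,0,0,0],"drz":[0.4,0.8,1.2,1.6,2]}' | python3 -m creep && python3 go.py 553.4 -330.6 170 0.212
```

```text
clock: 4.95
eef_pos: [477.0, 42.6, 170.6]
eef_rot: [-3.141, 0.0, 1.117]
wrist_force: [0.8, -0.3, -0.9]
finger_gap: 14.0
finger_force: 40.0
d [-301.9  232.3    0.5] rot [-0.001  0.001  0.905] pos [477.   42.6 170.6] [-3.141  0.     1.117] F [ 0.8 -0.3 -0.9] t 4.95
```

```bash
echo '{"tx":[-1.8,-3.6,-5.4,-7.2,-9],"ty":[1.4,2.8,4.2,5.6,7],"tz":[0,0,0,0,0],"drx":[0,0,0,0,0],"dry":[0,0,0,0,0],"drz":[0.44,0.88,1.32,1.76,2.2]}' | python3 -m creep && python3 go.py 553.4 -330.6 170 0.212
```

```text
clock: 5.45
eef_pos: [524.8, -180.7, 170.4]
eef_rot: [-3.14, 0.001, 0.566]
wrist_force: [1.1, 0.9, 0.5]
finger_gap: 13.4
finger_force: 40.0
d [-56.3 141.9   0.3] rot [-0.001  0.001  0.354] pos [ 524.8 -180.7  170.4] [-3.14e+00  1.00e-03  5.66e-01] F [1.1 0.9 0.5] t 5.45
```

```bash
echo '{"tx":[-0.7,-1.4,-2.1,-2.8,-2.8],"ty":[1.8,3.6,5.4,7.1,7.1],"tz":[0,0,0,0,0],"drx":[0,0,0,0,0],"dry":[0,0,0,0,0],"drz":[0.36,0.72,1.08,1.4,1.416]}' | python3 -m creep && echo '{"tx":[0],"ty":[0],"tz":[0],"drx":[0],"dry":[0],"drz":[0]}' | python3 -m creep && python3 go.py 553.4 -330.6 45 0.212
python3 - <<'E'
from h import *
im=np.zeros((500,800,3),np.uint8)
for n,b,o in(("side",(205,170,80,100),0),("top",(280,110,80,100),400)):
    p,d=manip.camera(n);np.savez(f"pics/{n}3.npz",p=p,d=d);x,y,w,h=b
    im[:,o:o+400]=cv2.resize(p[y:y+h,x:x+w,::-1],None,fx=5,fy=5,interpolation=cv2.INTER_NEAREST)
cv2.imwrite("pics/b3.png",im)
E
```

```text
clock: 5.95
eef_pos: [554.0, -332.1, 169.3]
eef_rot: [-3.141, 0.002, 0.211]
wrist_force: [-0.4, -0.4, -0.9]
finger_gap: 14.0
finger_force: 40.0
clock: 6.05
eef_pos: [554.2, -328.7, 169.8]
eef_rot: [-3.14, 0.001, 0.216]
wrist_force: [0.5, 0.4, -0.8]
finger_gap: 13.6
finger_force: 40.0
d [ -1.    1.9 124.8] rot [-0.002  0.001  0.004] pos [ 554.2 -328.7  169.8] [-3.14e+00  1.00e-03  2.16e-01] F [ 0.5  0.4 -0.8] t 6.05
```

View pics/b3.png

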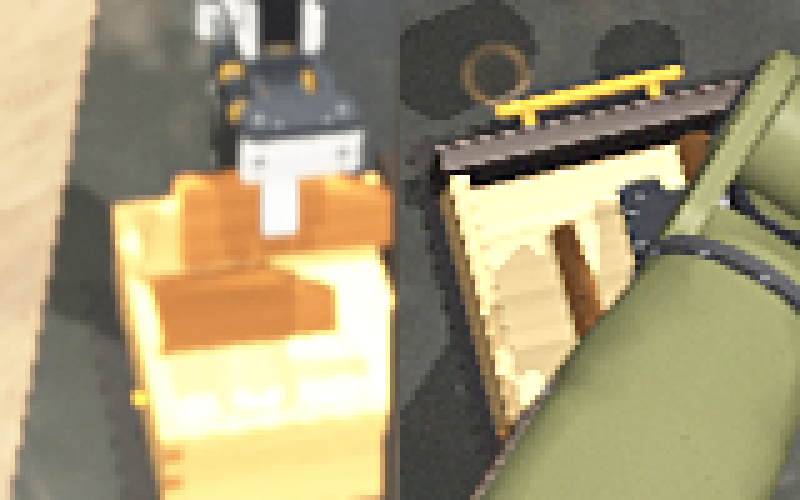

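The side crop shows the held fin above the drawer with its square end edge at crop (182,220), and the fitted fin below it. The arm hides most of the top view. I'll measure both fins relative to each other in the side depth.

```bash
cat > rel.py <<'E'
from m import *
import sys
p=np.array([560.75,-288.18,.212]);z0=float(sys.argv[2]);s=np.load(sys.argv[1]);S=cloud("side",s['d']);h=cv2.cvtColor(s['p'],cv2.COLOR_RGB2HSV)
m=(h[...,1]>110)&(h[...,0]<20)&(h[...,2]>60);m[:190]=0;m[275:]=0;m[:,:225]=0;m[:,285:]=0
d=np.c_[toD(S[m][:,:2],p),S[m][:,2]]
for lab,k in(("fitted",(abs(d[:,1]-30)<22)&(d[:,2]<70)&(d[:,2]>15)&(d[:,0]<10)),("held",(abs(d[:,1]+45)<22)&(d[:,2]>z0)&(d[:,2]<z0+50))):
    q=d[k];print(lab,len(q),"face y",np.median(q[:,1]),q[:,1].mean(),"slope",np.polyfit(q[:,0],q[:,1],1)[0] if len(q)>9 else 0,"min x",np.percentile(q[:,0],[0,2,5]),"z",np.percentile(q[:,2],[1,99]))
E
python3 rel.py pics/side3.npz 150; python3 - <<'E'
from m import *
s=manip.read_state();p=np.array([560.75,-288.18,.212]);print(toD(s['eef_pos'][None,:2],p),s['eef_rot'])
E
```

```text
fitted 353 face y 28.957782640623947 29.491100288331886 slope 0.006365159958258293 min x [-106.74 -105.35  -83.21] z [15.99 69.87]
held 449 face y -45.625978198252334 -45.465196272815724 slope 0.012250963978144647 min x [-78.1  -76.9  -72.95] z [150.4  199.46]
[[-14.35 -37.21]] [-3.14  0.    0.22]
```

Converted, 75 mm is 3.75, 4 mm is 0.2, 0.004 rad is 0.016.

```bash
echo '{"tx":[-0.05,-0.05,-0.05,-0.05,-0.05],"ty":[0.2,0.2,0.2,0.2,0.2],"tz":[1,2.5,3.75,4.25,4.25],"drx":[0,0,0,0,0],"dry":[0,0,0,0,0],"drz":[0.016,0.016,0.016,0.016,0.016]}' | python3 -m creep && echo '{"tx":[0,0],"ty":[0,0],"tz":[0,0],"drx":[0,0],"dry":[0,0],"drz":[0,0]}' | python3 -m creep
python3 - <<'E'
from m import *
s=manip.read_state();p=np.array([560.75,-288.18,.212]);print(toD(s['eef_pos'][None,:2],p),s['eef_rot'])
q,d=manip.camera("side");np.savez("pics/side4.npz",p=q,d=d)
cv2.imwrite("pics/side4.png",cv2.resize(q[190:290,215:295,::-1],None,fx=6,fy=6,interpolation=cv2.INTER_NEAREST))
E
python3 rel.py pics/side4.npz 65
```

```text
clock: 6.65
eef_pos: [554.3, -331.6, 85.6]
eef_rot: [-3.14, 0.001, 0.214]
wrist_force: [-0.1, 0.5, -0.7]
finger_gap: 13.7
finger_force: 40.0
clock: 6.85
eef_pos: [555.2, -332.9, 88.1]
eef_rot: [3.14, -0.002, 0.213]
wrist_force: [-0.3, -0.7, -0.6]
finger_gap: 13.9
finger_force: 40.0
[[-14.87 -42.51]] [ 3.14 -0.    0.21]
fitted 66 face y 29.00165161977656 30.737820208051588 slope -0.03585788224524112 min x [-107.16 -106.63 -105.6 ] z [19.58 69.58]
held 373 face y -49.91212801298982 -49.85208288084166 slope 0.006174503768121051 min x [-80.09 -77.06 -73.89] z [ 67.69 113.97]
```

View pics/side4.png

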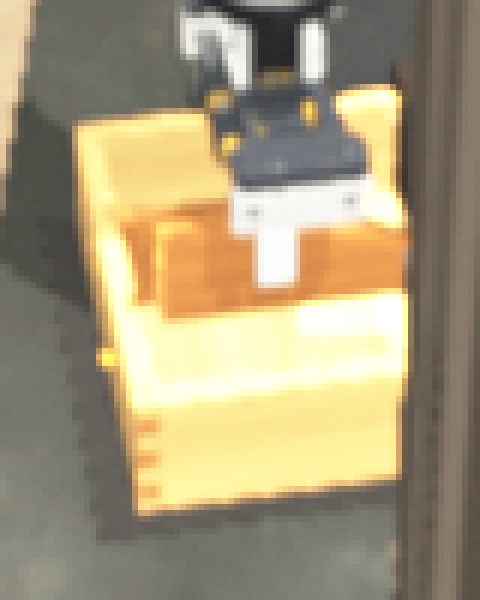

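The side crop shows the held fin's square-end edge at crop (165,270), parallel to the fitted fin behind it, and the screw head at (105,357). I'll take one more top measurement of the tip before lowering.

```bash
python3 - <<'E'
from m import *
p=np.array([560.75,-288.18,.212]);E=[]
for k in range(4):
    q,d=manip.camera("top");s=manip.read_state();E.append(np.r_[toD(s['eef_pos'][None,:2],p)[0],s['eef_pos'][2],s['eef_rot'][2]])
print(np.array(E))
np.savez("pics/top5.npz",p=q,d=d)
P=cloud("top",d);h=cv2.cvtColor(q,cv2.COLOR_RGB2HSV)
for v in range(132,156):
    r=[u for u in range(322,362) if h[v,u,1]>90 and h[v,u,0]<22 and 60<h[v,u,2]<250 and P[v,u,2]>60]
    if r:
        X=onplane("top",[[r[0]-.5,v],[r[-1]+.5,v]],np.median(P[v,r,2]));print(v,r[0],r[-1],np.median(P[v,r,2]).round(),toD(X[:,:2],p).ravel(), q[v,r[-1]+1:r[-1]+3].ravel())
E
python3 - <<'E'
import cv2,numpy as np
q=np.load('pics/top5.npz')['p'];cv2.imwrite('pics/top5.png',cv2.resize(q[115:195,300:380,::-1],None,fx=6,fy=6,interpolation=cv2.INTER_NEAREST))
E
```

```text
[[-15.08 -42.45  87.64   0.21]
 [-15.17 -42.41  87.39   0.21]
 [-15.28 -42.37  87.15   0.21]
 [-15.31 -42.32  86.94   0.21]]
138 337 337 1711.0 [-215.52  358.75 -215.52  358.75] [255 255 214 255 255 229]
142 334 338 99.0 [ 63.34 -36.81  59.39 -54.39] [62 65 53 96 96 63]
143 333 337 105.0 [ 59.51 -30.9   55.58 -48.4 ] [71 65 52 86 89 61]
144 333 337 103.0 [ 56.22 -30.36  52.29 -47.88] [82 88 62 81 82 54]
145 333 336 105.0 [ 52.49 -29.19  49.35 -43.19] [83 82 55 85 88 64]
146 333 336 104.0 [ 49.05 -28.44  45.9  -42.43] [72 79 58 65 65 48]
147 333 336 108.0 [ 44.91 -26.66  41.77 -40.62] [ 57  63  41 153 154 103]
148 334 335 222.0 [22.31 -1.54 20.85 -8.02] [ 73  73  47  97 100  65]
149 333 335 84.0 [ 41.55 -30.47  39.16 -41.08] [ 59  63  43 152 153 104]
150 334 334 349.0 [-3.91 30.62 -4.57 27.65] [ 69  68  45 116 118  81]
151 334 334 380.0 [-11.62  38.78 -12.27  35.89] [ 65  67  46 150 154 102]
```

View pics/top5.png

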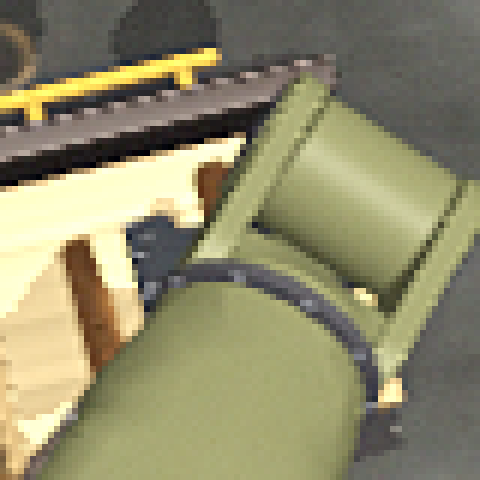

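The top view is mostly blocked: only the fin's tip shows, at about crop (212,185). I'll fall back on the screw head centroid in both of the first pictures.

```bash
python3 - <<'E'
from m import *
p=np.array([560.75,-288.18,.212]);px={}
for n,(x,y,w,h) in(("top",(338,183,12,11)),("side",(227,243,11,12))):
    q=np.load(f"pics/{n}0.npz")['p'];g=cv2.cvtColor(q,cv2.COLOR_RGB2HSV)[y:y+h,x:x+w].astype(float)
    m=(g[...,1]>130)&(g[...,2]>110)&(g[...,0]>15)&(g[...,0]<35);v,u=np.nonzero(m);W=g[m][:,1]
    px[n]=np.array([(u*W).sum(),(v*W).sum()])/W.sum()+[x,y];print(n,m.sum(),px[n],np.c_[u+x,v+y].tolist())
    print(toD(onplane(n,[px[n]],41)[:,:2],p))
X,e=meet(px["side"],px["top"]);print(X,e,toD(X[None,:2],p))
g=np.load("pics/top0.npz")['p'];print(g[181:188,338:354].min(2))
for u in(345,346,347):print(u,toD(onplane("top",[[u,184]],78)[:,:2],p))
E
```

```text
top 7 [343.3  187.79] [[346, 184], [341, 188], [342, 188], [343, 188], [344, 188], [343, 189], [344, 189]]
[[-101.13  -44.16]]
side 20 [233.07 249.16] [[233, 244], [233, 245], [233, 246], [233, 247], [232, 248], [233, 248], [234, 248], [231, 249], [232, 249], [233, 249], [234, 249], [231, 250], [232, 250], [233, 250], [234, 250], [233, 251], [234, 251], [234, 252], [235, 253], [235, 254]]
[[-107.08  -44.55]]
[ 468.28 -353.17   40.7 ] 5.914470731844024 [[-104.07  -44.08]]
[[205 206 206 204 202 201 205 203 205 207 205 210 213 215 212 210]
 [203 201 201 199 205 205 209 214 221 217 205 204 194 188 196 198]
 [205 205 209 212 213 216 223 201 122 147 186 180 182 189 194 194]
 [215 207 204 200 200 221 203 117  66 133 182 195 197 201 203 196]
 [191 186 182 181 191 172 149 184 205 209 211 197 166 134 101  85]
 [191 190 193 195 198 202 205 184 151 139 100  83  80  75  69  57]
 [196 202 193 165 149 125  81  85  82  71  61  61  57  57  73  74]]
345 [[-91.69 -44.6 ]]
346 [[-92.49 -48.12]]
347 [[-93.28 -51.64]]
```

The evidence puts the housing at y between -40 and -43.5. The fin is at -42.4, which is within the chamfer capture range. I'll lower it.

```bash
echo '{"tx":[0.2,0.2,0.2,0.2,0.2],"ty":[0,0,0,0,0],"tz":[0.5,1.25,1.9,2.3,2.5],"drx":[0,0,0,0,0],"dry":[0,0,0,0,0],"drz":[0,0,0,0,0]}' | python3 -m creep && echo '{"tx":[0,0,0,0,0],"ty":[0,0,0,0,0],"tz":[0,0,0.05,0.1,0.1],"drx":[0,0,0,0,0],"dry":[0,0,0,0,0],"drz":[0,0,0,0,0]}' | python3 -m creep
```

```text
clock: 7.6
eef_pos: [558.0, -331.6, 34.8]
eef_rot: [-3.14, 0.001, 0.213]
wrist_force: [-0.1, 0.0, -0.4]
finger_gap: 13.6
finger_force: 40.0
clock: 8.1
eef_pos: [558.5, -331.9, 34.5]
eef_rot: [3.141, -0.0, 0.213]
wrist_force: [0.8, 0.5, -0.6]
finger_gap: 13.3
finger_force: 40.0
```

```bash
echo '{"tx":[0,0,0,0,0],"ty":[0,0,0,0,0],"tz":[0.05,0.05,0.1,0.1,0.1],"drx":[0,0,0,0,0],"dry":[0,0,0,0,0],"drz":[0,0,0,0,0]}' | python3 -m creep && echo '{"tx":[0,0,0,0],"ty":[0,0,0,0],"tz":[0.025,0.025,0.05,0.05],"drx":[0,0,0,0],"dry":[0,0,0,0],"drz":[0,0,0,0]}' | python3 -m creep
```

```text
clock: 8.6
eef_pos: [558.4, -331.8, 32.4]
eef_rot: [-3.142, 0.0, 0.213]
wrist_force: [0.2, -1.2, -0.8]
finger_gap: 13.5
finger_force: 40.0
clock: 9.0
eef_pos: [558.5, -331.9, 31.7]
eef_rot: [3.141, -0.0, 0.213]
wrist_force: [-0.9, -0.0, 1.9]
finger_gap: 13.8
finger_force: 40.0
```

On the floor. Now I'll slide it back.

```bash
echo '{"tx":[-0.1,-0.2,-0.3,-0.4,-0.4],"ty":[0,0,0,0,0],"tz":[0,0,0,0,0],"drx":[0,0,0,0,0],"dry":[0,0,0,0,0],"drz":[0,0,0,0,0]}' | python3 -m creep && echo '{"tx":[-0.05,-0.1,-0.1,-0.1],"ty":[0,0,0,0],"tz":[0,0,0,0],"drx":[0,0,0,0],"dry":[0,0,0,0],"drz":[0,0,0,0]}' | python3 -m creep && echo '{"tx":[-0.05,-0.05,-0.1,-0.1],"ty":[0,0,0,0],"tz":[0,0,0,0],"drx":[0,0,0,0],"dry":[0,0,0,0],"drz":[0,0,0,0]}' | python3 -m creep
```

```text
clock: 9.5
eef_pos: [550.4, -333.7, 31.7]
eef_rot: [3.141, 0.0, 0.213]
wrist_force: [-1.0, -0.2, 5.0]
finger_gap: 13.8
finger_force: 40.0
clock: 9.9
eef_pos: [548.8, -334.0, 31.7]
eef_rot: [3.141, -0.0, 0.213]
wrist_force: [1.8, -0.0, 4.7]
finger_gap: 13.7
finger_force: 40.0
clock: 10.3
eef_pos: [546.9, -334.4, 31.7]
eef_rot: [3.141, -0.001, 0.213]
wrist_force: [2.1, -0.3, 5.4]
finger_gap: 13.5
finger_force: 40.0
```

```bash
for k in 1; do echo '{"tx":[-0.05,-0.05,-0.1,-0.1],"ty":[0,0,0,0],"tz":[0,0,0,0],"drx":[0,0,0,0],"dry":[0,0,0,0],"drz":[0,0,0,0]}' | python3 -m creep; done; echo '{"tx":[-0.025,-0.05,-0.05],"ty":[0,0,0],"tz":[0,0,0],"drx":[0,0,0],"dry":[0,0,0],"drz":[0,0,0]}' | python3 -m creep
```

```text
clock: 10.7
eef_pos: [544.9, -334.8, 31.7]
eef_rot: [3.141, -0.0, 0.213]
wrist_force: [3.4, 0.3, 6.1]
finger_gap: 13.7
finger_force: 40.0
clock: 11.0
eef_pos: [544.0, -335.1, 31.7]
eef_rot: [3.141, -0.0, 0.213]
wrist_force: [2.1, 0.8, 5.9]
finger_gap: 13.6
finger_force: 40.0
```

```bash
echo '{"tx":[-0.025,-0.05,-0.05],"ty":[0,0,0],"tz":[0,0,0],"drx":[0,0,0],"dry":[0,0,0],"drz":[0,0,0]}' | python3 -m creep;echo '{"tx":[-0.025,-0.05,-0.05],"ty":[0,0,0],"tz":[0,0,0],"drx":[0,0,0],"dry":[0,0,0],"drz":[0,0,0]}' | python3 -m creep
```

```text
clock: 11.3
eef_pos: [543.0, -335.3, 31.7]
eef_rot: [3.141, -0.001, 0.213]
wrist_force: [3.4, 1.8, 5.1]
finger_gap: 13.6
finger_force: 40.0
clock: 11.6
eef_pos: [542.0, -335.5, 31.7]
eef_rot: [3.141, -0.001, 0.213]
wrist_force: [3.8, 0.8, 5.0]
finger_gap: 13.7
finger_force: 40.0
```

Converted, -1 mm is -0.05, -0.5 mm is -0.025.

```bash
echo '{"tx":[-0.025,-0.05,-0.05],"ty":[0,0,0],"tz":[0,0,0],"drx":[0,0,0],"dry":[0,0,0],"drz":[0,0,0]}' | python3 -m creep;echo '{"tx":[-0.025,-0.05,-0.05],"ty":[0,0,0],"tz":[0,0,0],"drx":[0,0,0],"dry":[0,0,0],"drz":[0,0,0]}' | python3 -m creep
```

```text
clock: 11.9
eef_pos: [541.0, -335.7, 31.7]
eef_rot: [3.141, -0.0, 0.213]
wrist_force: [2.6, 1.3, 5.0]
finger_gap: 13.9
finger_force: 40.0
clock: 12.2
eef_pos: [540.1, -335.9, 31.7]
eef_rot: [3.141, -0.0, 0.213]
wrist_force: [2.8, 2.0, 5.1]
finger_gap: 14.0
finger_force: 40.0
```

```bash
echo '{"tx":[-0.025,-0.05,-0.05],"ty":[0,0,0],"tz":[0,0,0],"drx":[0,0,0],"dry":[0,0,0],"drz":[0,0,0]}' | python3 -m creep;echo '{"tx":[-0.025,-0.05,-0.05],"ty":[0,0,0],"tz":[0,0,0],"drx":[0,0,0],"dry":[0,0,0],"drz":[0,0,0]}' | python3 -m creep
```

```text
clock: 12.5
eef_pos: [539.1, -336.1, 31.7]
eef_rot: [3.141, -0.0, 0.213]
wrist_force: [2.5, -0.0, 5.1]
finger_gap: 14.0
finger_force: 40.0
clock: 12.8
eef_pos: [538.1, -336.3, 31.7]
eef_rot: [3.141, -0.001, 0.213]
wrist_force: [3.1, 0.8, 5.3]
finger_gap: 13.9
finger_force: 40.0
```

```bash
echo '{"tx":[-0.025,-0.05,-0.05],"ty":[0,0,0],"tz":[0,0,0],"drx":[0,0,0],"dry":[0,0,0],"drz":[0,0,0]}' | python3 -m creep;echo '{"tx":[-0.025,-0.05,-0.05],"ty":[0,0,0],"tz":[0,0,0],"drx":[0,0,0],"dry":[0,0,0],"drz":[0,0,0]}' | python3 -m creep
python3 - <<'E'
from h import *
q,d=manip.camera("side");np.savez("pics/side6.npz",p=q,d=d)
cv2.imwrite("pics/side6.png",cv2.resize(q[195:285,220:290,::-1],None,fx=6,fy=6,interpolation=cv2.INTER_NEAREST))
E
python3 rel.py pics/side6.npz 15
```

```text
clock: 13.1
eef_pos: [537.1, -336.5, 31.7]
eef_rot: [3.141, -0.001, 0.213]
wrist_force: [3.5, 0.6, 5.0]
finger_gap: 13.7
finger_force: 40.0
clock: 13.4
eef_pos: [536.2, -336.7, 31.6]
eef_rot: [3.141, -0.001, 0.213]
wrist_force: [4.5, 1.4, 4.2]
finger_gap: 13.8
finger_force: 40.0
fitted 126 face y 29.105989359559533 29.43938636952516 slope -0.04769286934450971 min x [-106.96 -106.35 -105.55] z [15.18 67.98]
held 231 face y -50.08634882094489 -49.84050122102052 slope -0.008816834484461055 min x [-105.52 -105.1   -82.17] z [22.98 62.16]
```

View pics/side6.png

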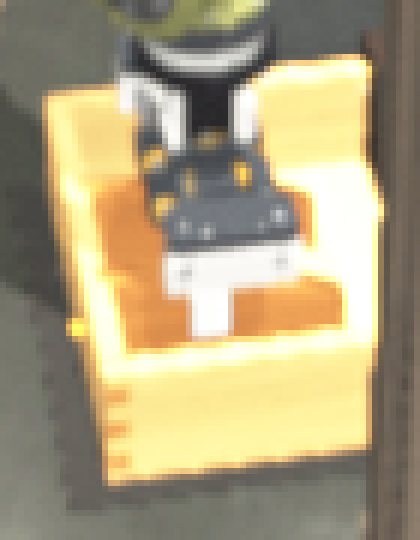

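The fin sits parallel to the fitted one with its square end at the back wall, and its front tip is at crop (342,305). I'll compare the two front ends, then keep pushing.

```bash
echo '{"tx":[-0.025,-0.05,-0.05],"ty":[0,0,0],"tz":[0,0,0],"drx":[0,0,0],"dry":[0,0,0],"drz":[0,0,0]}' | python3 -m creep; python3 - <<'E'
from m import *
p=np.array([560.75,-288.18,.212])
for f,lo,hi in(("pics/side0.npz",15,45),("pics/side6.npz",-65,-35)):
    s=np.load(f);S=cloud("side",s['d']);h=cv2.cvtColor(s['p'],cv2.COLOR_RGB2HSV);m=(h[...,1]>90)&(h[...,0]<20)
    m[:190]=0;m[275:]=0;m[:,:225]=0;m[:,285:]=0;d=np.c_[toD(S[m][:,:2],p),S[m][:,2]]
    k=(d[:,1]>lo)&(d[:,1]<hi)&(d[:,2]>15)&(d[:,2]<45);print(f,k.sum(),np.sort(d[k][:,0])[-12:])
E
```

```text
clock: 13.75
eef_pos: [536.2, -336.7, 31.8]
eef_rot: [3.141, -0.002, 0.213]
wrist_force: [11.5, 1.2, 2.3]
finger_gap: 13.6
finger_force: 40.0
pics/side0.npz 233 [32.28 32.32 32.91 32.94 33.14 34.98 35.61 35.61 35.62 35.73 35.87 36.31]
pics/side6.npz 141 [30.01 32.12 32.18 32.88 33.06 33.07 35.96 36.02 36.03 36.33 36.46 37.37]
```

It is home: the force jumped to 11.5 N with no motion, and the front ends of the two fins agree. I'll check that it stays steady.

```bash
echo '{"tx":[0,0,0,0,0],"ty":[0,0,0,0,0],"tz":[0,0,0,0,0],"drx":[0,0,0,0,0],"dry":[0,0,0,0,0],"drz":[0,0,0,0,0]}' | python3 -m creep; echo '{"tx":[0,0,0,0,0],"ty":[0,0,0,0,0],"tz":[0,0,0,0,0],"drx":[0,0,0,0,0],"dry":[0,0,0,0,0],"drz":[0,0,0,0,0]}' | python3 -m creep; echo '{"tx":[0,0,0],"ty":[0,0,0],"tz":[0,0,0],"drx":[0,0,0],"dry":[0,0,0],"drz":[0,0,0]}' | python3 -m creep
```

```text
clock: 14.25
eef_pos: [536.2, -336.7, 31.8]
eef_rot: [3.141, -0.002, 0.213]
wrist_force: [10.9, 2.7, 3.0]
finger_gap: 13.8
finger_force: 40.0
clock: 14.75
eef_pos: [536.2, -336.7, 31.7]
eef_rot: [3.141, -0.002, 0.213]
wrist_force: [11.7, 1.7, 1.8]
finger_gap: 13.8
finger_force: 40.0
clock: 15.05
eef_pos: [536.2, -336.7, 31.8]
eef_rot: [3.141, -0.002, 0.213]
wrist_force: [11.7, 1.6, 2.8]
finger_gap: 13.9
finger_force: 40.0
```

```bash
python3 -c "
from cell import manip
print(manip.sign_off())"
```

```text
the job is handed in; nothing more can be done
None
```

The fin is standing on the drawer floor, pushed home into the empty housing and in line with the fitted fin. The arm is still gripping it and pressing steadily at about 11.5 N at the wrist, roughly 10 N on the wall; I handed the job in at about 15 s.

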